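# Rebuild the yarn winder's spindle: spacer, washer, slotted bushing

### The job

Rebuild the upright spindle of the little winder stand: thread on the spacer first, then the flat washer, then the slotted bushing with its slot downward, each fully home on the one below. The spindle's cross pin can stand at a different angle each time, so rest the bushing on it lightly and turn it until the slot finds the pin and it drops flat on the washer; never push anything with 25 N or more. Leave the stamp, the tape roll and the eraser where they are.

Things in the scene. Friction and masses are not known exactly. Their poses are not given: they have to be found in the camera images.
- stand: Fixed winder stand. Origin: centre of the underside, on the spindle axis; z up. Base plate 110 x 110 x 14 mm, sides along x and y; a small lug at the front reaches to x = -77 mm. On it a round hub 44 mm across, top 26 mm up. The spindle rises from the hub; it turns about z but stiffly (0.1 N m of friction; resting a part on the pin with under 6 N does not turn it).
- seat (a point): Centre of the hub's top, 26 mm above the stand's underside: the spacer belongs here. From here to 53 mm above the underside the spindle is 23 mm thick, then a sloping shoulder to 12 mm thick at 58 mm. Axes as the stand's.
- pin_level (a point): Centre of the level cross pin, a flat square bar through the spindle, 64.5 mm above the stand's underside: 5 mm thick (62 to 67 mm high) and 22 mm long. This frame turns with the stand, not with the pin: the pin's angle is not reported. It lies within 1 rad either side of the stand's x axis; both ends are alike.
- spindle_tip (a point): Tip of the spindle, 102 mm above the stand's underside. The spindle is 12 mm thick from 58 to 94 mm, then a cone to the blunt tip. Axes as the stand's.
- spacer: Short plain metal tube, 40 mm outer and 27 mm inner diameter, 25 mm high, standing upright on the desk. Origin: centre of the underside; z along its axis. About 50 g. Home: underside on the stand's seat, 26 mm above the stand's origin.
- washer: Flat plain metal ring, 54 mm outer and 27 mm inner diameter, 6 mm thick, lying on the desk. Origin: centre of the underside; z along its axis. About 40 g. Home: on the spacer, underside 51 mm above the stand's origin.
- bushing: Square metal block, 34 (x) by 30 (y) by 34 mm high, 16 mm bore along z, about 60 g, standing slot down. Origin: centre of the underside. Grip it on the flat sides facing +y and -y. On the unmatched pin its underside is 67 mm above the stand's origin; with slot and pin within about 0.1 rad it sinks 10 mm more, home on the washer at 57 mm.
- slot (a point): Middle of the roof of the bushing's slot, 12 mm above its underside. The slot, 7.5 mm wide and 12 mm deep, is open below and runs along the bushing's x from side to side. Axes as the bushing's.
- stamp: Wooden hand stamp with a turned knob, 34 x 50 x 57 mm, standing on the desk beyond the parts; a bystander. Origin: centre of the underside.
- tape_roll: Roll of tape lying flat, 94 mm across, 48 mm high, beyond the stand; a bystander. Origin: centre of the underside.
- eraser: Small eraser, 20 x 40 x 13 mm, between the stamp and the tape roll; a bystander. Origin: centre of the underside.
There are look-alikes about, which are no part of the job. What is shaped like the bushing but green or pink is not meant.

How it is judged:
On the way, in this order (a step that is already met when the one before it is completed fails the run):
1. the spacer sits on the stand's seat round the spindle (z of spacer in the frame of stand between 0.0235 and 0.0285 m and horizontal distance between spacer and stand below 0.004 m and angle between spacer's own z axis and vertical below 0.08 rad), for 0.2 s.
2. the washer lies flat on the spacer (all of step 1 and z of washer in the frame of stand between 0.0485 and 0.0535 m and horizontal distance between washer and stand below 0.004 m and angle between washer's own z axis and vertical below 0.08 rad), for 0.2 s.
3. the bushing has dropped over the cross pin and sits on the washer (all of step 2 and z of bushing in the frame of stand between 0.0545 and 0.0595 m and horizontal distance between bushing and stand below 0.004 m and angle between bushing's own z axis and vertical below 0.08 rad), for 0.2 s.
At the end, for the whole second after the job is handed in: Spacer, washer and bushing are on the spindle, undersides 26, 51 and 57 mm above the stand's origin (each within 2.5 mm), within 4 mm of the spindle axis, upright to within 0.08 rad, and at rest (all of step 3 and linear speed of each of spacer, washer, bushing below 0.02 m/s); the robot touches nothing.
It fails at once if a part is pushed against the stand, or against the part below, with more than 25 N (contact force between any of spacer, washer, bushing and stand above 25 N or contact force between washer and spacer above 25 N or contact force between bushing and washer above 25 N).
It fails at once if a bystander (stamp, tape roll or eraser) is moved more than 30 mm (distance of any of stamp, tape_roll, eraser from where it was at the start of the episode above 0.03 m).
It also fails if it takes over 72 s, if anything falls off the work surface, if the arm or the gripper's body presses on something with over 40 N, if the wrist force passes 120 N, or if a joint passes its speed limit or range.

### The arm

A 6-joint arm with a two-finger parallel gripper is mounted at the origin on a cart in front of the work surface, level with it; the furniture and walls round the work are solid. World frame = base frame: x ahead of the robot, y to its left, z up, the work surface at z = 0. Lengths are in m, angles in rad, forces in N, time in s.
With the tool pointing down it reaches from about 0.35 to 0.775 m from the base axis. Payload 5.5 kg.
Tool frame: the origin (TCP) lies between the finger pads; the fingertips stand robot.nose_length ahead of it and the grasp point (between the pads) lies 8 mm behind it (robot.nose_length is the distance from the TCP to the fingertips, in m); z points along the fingers, y is the line along which they close (so a half turn about z gives the same grasp; the last joint's range is limited). The gripper opens to 85 mm and grips with 20 to 120 N. Pads are 22 mm wide; open, the fingers measure 114 mm over their backs; the gripper's body (76 mm by 85 mm) begins 54 mm behind the grasp point. The pads swing forward as they close: fully open they stand 13 mm farther back than shut.
Start: joints at [1.134, 0.313, 0.046, 1.304, 0, 1.431], TCP at [0.168, 0.55, 0.242] pointing down, gripper open.
Joint ranges: [-2.76, 2.76], [-0.86, 1.69], [-1.03, 1.26], [-2.2, 2.34], [-1.47, 1.5], [-3.14, 3.14]. Speed limits (rad/s): [2.57, 2.57, 3.14, 3.14, 3.14, 3.14].

### API

Orientations are given as a unit quaternion [x, y, z, w].
In Python, from cell import robot, grab_frame, workorder gives the robot as it stands.
- The arm moves only by the tool move_arm, never from a script. Its argument "rows" is a list of rows, each an object with "jaw": the closure, from 0 (fully open) to 1 (shut); "slide": the shift along the tool's x, y, z in cm, a list of three; "delta_rot": the turn, a rotation vector about the tool's x, y, z in rad, a list of three. A call has exactly 5 rows; each row shifts and turns the commanded pose from where the row before left it, along the tool's axes as they then stand; what a row does not reach is not made up. A row lasts 1/10 s, in which the tool goes at most 50 mm and 8.59 degrees, less where a joint would pass 70% of its speed; a pose out of reach is approached as far as the arm can. A call with a gripper value outside its range is refused whole. The fingers move at their own pace and stop on an object; "force" is the grip in N (left out, the last holds). Time passes only in rows, so rows that do not move let the fingers close, or fill a call up. It gives the time, the measured TCP pose, the force, the opening and the grip force at its end, in the units of the state.
- robot.sense(): the state, without advancing time (a new reading comes with each control period).
- grab_frame(name): name is "scene" or "top" or "wrist"; returns a dict with "color" (400x640x3 uint8, red, green, blue), "z_map" (400x640 float32, m along the optical axis (not along the pixel's ray), 0 where there is no reading), "fov_y" (degrees; the focal length in pixels is half the picture's height over the tangent of half this angle, whatever the lens; pixels are square), "cx", "cy" (the principal point, pixels), "T" (4x4, takes a point from camera to world coordinates); the wrist camera has in their place "mount" (4x4, takes a point from camera to tool coordinates, whose origin is the TCP and whose axes are the flange's). Camera axes: x right, y up, looking along -z (the intrinsics and any distortion apply to the point x, -y, -z); pixel columns grow to the right and rows downward; lengths in m; the calibration is good to about 2 mm. A picture is of the moment at which its call begins: read the wrist's pose just before it.
- workorder.finish_job(): hands the job in; it is judged then, once.
The state is a dict: "t": time; "joint_positions": joint angles; "dq": joint speeds; "effort": joint torques, N m; "tool_pos": TCP position; "tool_rot": TCP orientation; "wrist_force": force on the tool from outside, world axes, zero at the start; "ft_torque": the same for the moment, N m; "opening": finger opening in m; "grasp_force": force on a finger pad.
Only numpy, scipy, OpenCV 4.12 (cv2) and the standard library are available. Lean on these libraries where they do the work, as an engineer would, in place of code of your own. Each camera call takes 0.05 s, during which the arm holds its last target. There are 200 camera calls.

## Working session

There is one attempt and no reset: what is moved stays moved. The work goes in short steps, Python scripts to look and compute and a tool call to move; the robot and the scene stay as the last step left them, time stands still between calls to the robot, and variables do not carry over. Pictures are saved under pics/ and viewed, at most 10 in all, crops included, and the job is handed in when it is done.

Besides the shell and the picture viewer there is one more tool, called after "Call:" as a command line: name --argument value ..., lists and objects as JSON in quotes. move_arm: Moves the arm, as the interface text tells. Its arguments: {"type":"object","properties":{"rows":{"type":"array","items":{"type":"object","properties":{"jaw":{"type":"number"},"slide":{"type":"array","items":{"type":"number"}},"delta_rot":{"type":"array","items":{"type":"number"}}}}},"force":{"type":"number"}},"required":["rows"]}

```bash
mkdir -p pics; ls
python3 - <<'E'
from cell import robot, grab_frame
import cv2,numpy as np
s=robot.sense();print(s['t'],s['tool_pos'],s['tool_rot'],s['opening'],robot.nose_length)
for n in ['top','scene']:
    f=grab_frame(n);cv2.imwrite(f'pics/{n}0.png',f['color'][:,:,::-1]);np.savez(f'{n}0.npz',**f);print(n,f['fov_y'],f['cx'],f['cy'],f['T'].round(3).tolist(),[k for k in f])
E
```

```text
pics
0.0 [0.16799039 0.54940762 0.24142961] [ 1.47855939e-01  9.89008510e-01 -8.56717089e-04 -2.34253716e-04] 0.0852016562856821 0.011
top 49.79583888560222 320.97372027489183 206.684154154913 [[-0.014, 0.995, -0.095, 0.492], [-1.0, -0.016, -0.015, 0.083], [-0.017, 0.095, 0.995, 1.25], [0.0, 0.0, 0.0, 1.0]] ['color', 'z_map', 'fov_y', 'cx', 'cy', 'T']
scene 57.04906990498809 320.3869189437409 199.34929911848312 [[-0.464, 0.492, -0.737, -0.044], [-0.886, -0.274, 0.375, 0.424], [-0.018, 0.826, 0.563, 0.575], [0.0, 0.0, 0.0, 1.0]] ['color', 'z_map', 'fov_y', 'cx', 'cy', 'T']
```

View pics/top0.png

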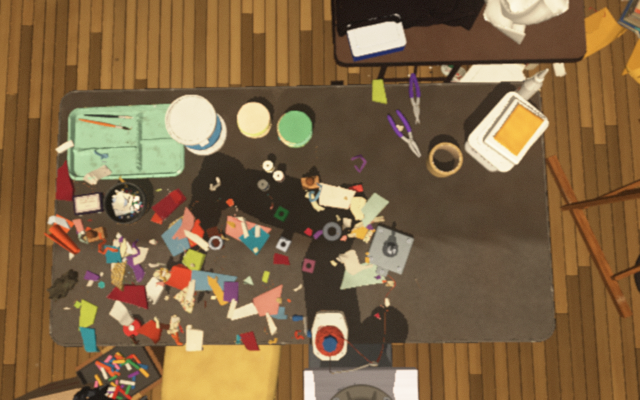

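View pics/scene0.png

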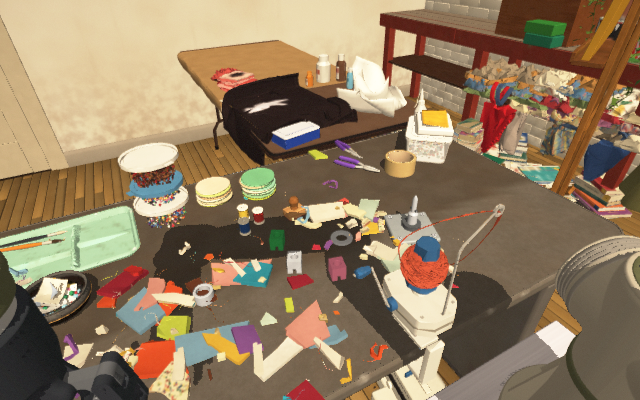

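The top view shows the metal bushing at about (283,243), with green (281,213) and pink (307,265) look-alikes. The washer is at (332,231), a ring that should be the spacer at (215,242), and the stand at (390,248). The scene view agrees: grey block at (294,262). I'll confirm in an enlarged crop.

```bash
cat > h.py <<'E'
import numpy as np,cv2
def cloud(f):
    z=f['z_map'];h,w=z.shape;F=h/2/np.tan(np.radians(float(f['fov_y']))/2)
    u,v=np.meshgrid(np.arange(w),np.arange(h))
    P=np.stack([(u-f['cx'])/F*z,-(v-f['cy'])/F*z,-z],-1)
    return P
def world(f,T=None):
    T=f['T'] if T is None else T
    return cloud(f)@T[:3,:3].T+T[:3,3]
E
python3 - <<'E'
import cv2,numpy as np
from h import *
a=cv2.imread('pics/top0.png')[195:285,190:430];b=cv2.imread('pics/scene0.png')[185:315,180:450]
a=cv2.resize(a,(800,300),interpolation=cv2.INTER_CUBIC);b=cv2.resize(b,(620,298),interpolation=cv2.INTER_CUBIC)
o=np.zeros((600,800,3),np.uint8);o[:300]=a;o[302:600,:620]=b;cv2.imwrite('pics/crop1.png',o)
f=np.load('top0.npz');W=world(f)
for n,(u,v) in dict(bush=(283,243),green=(281,213),pink=(307,265),washer=(332,231),spacer=(215,242),stand=(390,248)).items():
    p=W[v-18:v+19,u-18:u+19].reshape(-1,3)
    print(n,W[v,u].round(4),'table',np.median(p[:,2]).round(4))
    for lo,hi in [(.003,.01),(.012,.018),(.02,.03),(.03,.045),(.06,.15)]:
        m=(p[:,2]>lo)&(p[:,2]<hi)
        if m.sum()>4:q=p[m];print('  ',lo,hi,m.sum(),((q.min(0)+q.max(0))/2).round(4),q.mean(0).round(4),np.ptp(q,axis=0).round(3))
E
```

```text
bush [ 0.5076  0.2136 -0.0015] table -0.0002
   0.003 0.01 183 [0.5073 0.2142 0.0065] [0.4922 0.2253 0.0058] [0.104 0.102 0.007]
   0.012 0.018 13 [0.5003 0.206  0.0152] [0.5051 0.2056 0.0159] [0.054 0.029 0.005]
   0.02 0.03 7 [0.5044 0.2118 0.0282] [0.5041 0.2149 0.0288] [0.022 0.031 0.003]
   0.03 0.045 97 [0.5044 0.2114 0.0345] [0.5052 0.2115 0.0332] [0.04  0.037 0.009]
green [ 5.949e-01  2.188e-01 -4.000e-04] table -0.0007
   0.003 0.01 74 [0.5934 0.2182 0.006 ] [0.5781 0.2324 0.0048] [0.102 0.105 0.006]
   0.012 0.018 5 [0.5907 0.2142 0.0153] [0.5924 0.2137 0.0152] [0.018 0.023 0.004]
   0.02 0.03 19 [0.5926 0.2132 0.025 ] [0.5901 0.2146 0.0258] [0.028 0.033 0.01 ]
   0.03 0.045 90 [0.5923 0.2182 0.0343] [0.5921 0.2176 0.033 ] [0.04  0.04  0.009]
pink [ 0.4433  0.1448 -0.0035] table -0.0008
   0.003 0.01 61 [0.4439 0.1443 0.0058] [0.4412 0.143  0.004 ] [0.103 0.105 0.006]
   0.02 0.03 12 [0.446  0.1404 0.0265] [0.4413 0.14   0.028 ] [0.037 0.028 0.007]
   0.03 0.045 98 [0.4433 0.1402 0.035 ] [0.4445 0.1413 0.0335] [0.036 0.034 0.01 ]
washer [ 0.5402  0.071  -0.0008] table -0.0

[... 334 characters left out ...]
0.5142 0.4013 0.0062] [0.101 0.105 0.007]
   0.012 0.018 181 [0.5154 0.4095 0.015 ] [0.5347 0.4209 0.0149] [0.1   0.102 0.006]
   0.02 0.03 167 [0.5089 0.4224 0.0245] [0.5163 0.4231 0.0227] [0.094 0.071 0.009]
stand [ 0.489  -0.0855  0.068 ] table 0.0134
   0.003 0.01 122 [ 0.4896 -0.0942  0.0068] [ 0.4877 -0.088   0.0084] [0.103 0.106 0.006]
   0.012 0.018 684 [ 0.4891 -0.093   0.015 ] [ 0.49   -0.0909  0.0142] [0.103 0.104 0.006]
   0.02 0.03 126 [ 0.4789 -0.0936  0.0251] [ 0.4858 -0.0884  0.0253] [0.064 0.101 0.01 ]
   0.03 0.045 8 [ 0.4861 -0.0935  0.037 ] [ 0.4865 -0.0854  0.034 ] [0.022 0.034 0.014]
   0.06 0.15 32 [ 0.4848 -0.0896  0.0811] [ 0.4852 -0.0889  0.0848] [0.019 0.012 0.041]
```

View pics/crop1.png

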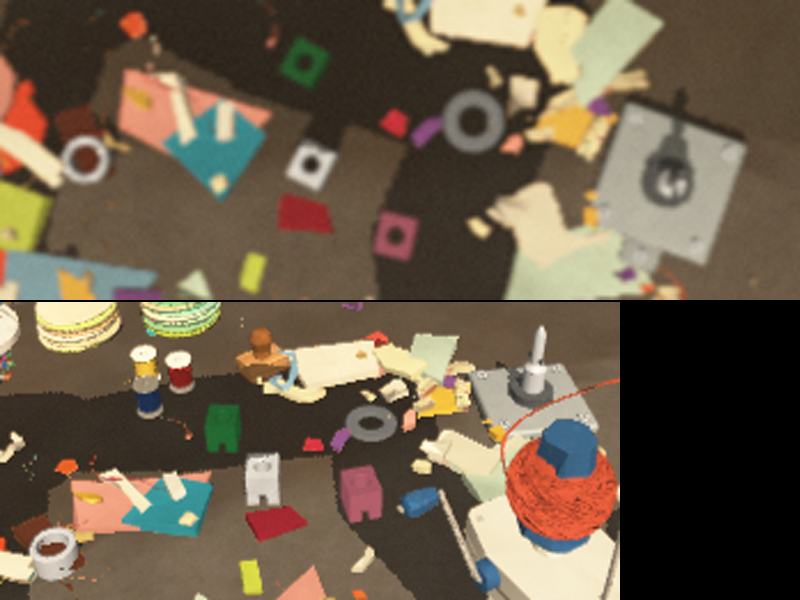

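The crop confirms the target: grey metal block at crop (312,165) with its slot facing the robot. The green and pink blocks are look-alikes. The white/steel ring at crop (85,160) is the spacer, the flat ring at (474,120) the washer and the stand is at (670,180). Next, wrist views on a pass over the parts.

Call:
move_arm --rows '[{"jaw":0,"slide":[-3.7,-0.4,-0.6],"delta_rot":[0,0,0]},{"jaw":0,"slide":[-3.7,-0.4,-0.6],"delta_rot":[0,0,0]},{"jaw":0,"slide":[-3.7,-0.4,-0.6],"delta_rot":[0,0,0]},{"jaw":0,"slide":[-3.7,-0.4,-0.6],"delta_rot":[0,0,0]},{"jaw":0,"slide":[-3.7,-0.4,-0.6],"delta_rot":[0,0,0]}]' --force 25

```text
t: 0.6
tool_pos: [0.3403, 0.4758, 0.2721]
tool_rot: [0.148, 0.989, -0.0, -0.0]
wrist_force: [-0.6, 0.1, -0.3]
opening: 0.0857
grasp_force: 0.0
```

Call:
move_arm --rows '[{"jaw":0,"slide":[-3.7,-0.4,-0.6],"delta_rot":[0,0,0]},{"jaw":0,"slide":[-3.7,-0.4,-0.6],"delta_rot":[0,0,0]},{"jaw":0,"slide":[-3.7,-0.4,0],"delta_rot":[0,0,0]},{"jaw":0,"slide":[-3.7,-0.4,0],"delta_rot":[0,0,0]},{"jaw":0,"slide":[-3.7,-0.4,0],"delta_rot":[0,0,0]}]'

```text
t: 1.1
tool_pos: [0.5115, 0.4025, 0.2839]
tool_rot: [0.148, 0.989, -0.0, -0.0]
wrist_force: [-0.1, 0.1, -0.5]
opening: 0.0858
grasp_force: 0.0
```

```bash
cat >> h.py <<'E'
from scipy.spatial.transform import Rotation as R
def wrist(save):
    from cell import robot,grab_frame
    s=robot.sense();f=grab_frame('wrist')
    T=np.eye(4);T[:3,:3]=R.from_quat(s['tool_rot']).as_matrix();T[:3,3]=s['tool_pos']
    f['T']=T@f['mount'];np.savez(save+'.npz',**f);cv2.imwrite(f'pics/{save}.png',f['color'][:,:,::-1])
    print('t',s['t'],'pos',s['tool_pos'].round(4),'yaw_y',yaw(s),'F',np.round(s['wrist_force'],1),'open',s['opening'])
    return f,s
def yaw(s):
    m=R.from_quat(s['tool_rot']).as_matrix();return round(float(np.arctan2(m[1,1],m[0,1])),4)
def to(s,p):
    return (R.from_quat(s['tool_rot']).as_matrix().T@(np.array(p)-s['tool_pos'])*100).round(2)
E
python3 - <<'E'
from h import *
f,s=wrist('w1');print(f['mount'].round(3).tolist(),f['fov_y'])
W=world(f);print(W[200,320],W[20,320],W[380,320],W[200,20],W[200,620])
E
```

```text
t 1.1 pos [0.5115 0.4025 0.2839] yaw_y 1.2739 F [-0.1  0.1 -0.5] open 0.08582612509503375
[[0.001, 0.956, 0.292, 0.075], [1.0, -0.001, -0.0, -0.001], [0.0, 0.292, -0.956, -0.132], [0.0, 0.0, 0.0, 1.0]] 65.92295738855604
[5.69239411e-01 3.90512470e-01 5.20281691e-04] [0.35204935 0.4558117  0.00093025] [0.50038274 0.40641135 0.35919137] [ 0.44527861 -0.01079053  0.00524809] [6.92861199e-01 7.96112634e-01 7.08214173e-04]
```

View pics/w1.png

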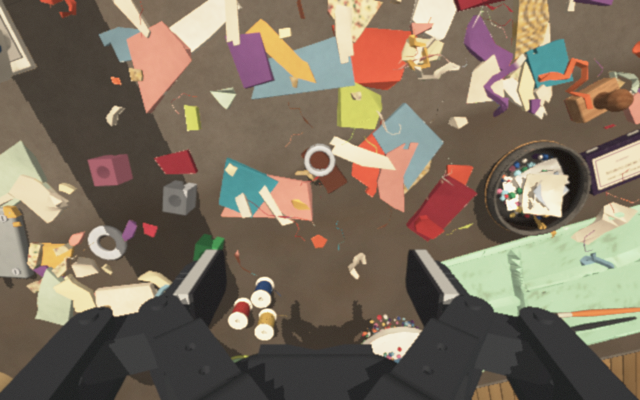

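The wrist view shows the spacer at (319,161), the bushing at (180,197), the washer at (107,241), and the open fingertips at about (222,258) and (412,258). I'll measure the parts and the fingertip height.

```bash
cat >> h.py <<'E'
def blob(W,c,r,lo,hi):
    p=W.reshape(-1,3);m=(np.hypot(p[:,0]-c[0],p[:,1]-c[1])<r)&(p[:,2]>lo)&(p[:,2]<hi);q=p[m]
    cc,rr=cv2.minEnclosingCircle(q[:,:2].astype(np.float32))
    rect=cv2.minAreaRect((q[:,:2]*1000).astype(np.float32))
    print('n',m.sum(),'circ',np.round(cc,4),round(rr,4),'z',np.median(q[:,2]).round(4),'mean',q.mean(0).round(4),'rect',np.round(rect[0],1),np.round(rect[1],1),round(rect[2],1));return q
E
python3 - <<'E'
from h import *
f=np.load('w1.npz');W=world(f)
for n,c,r,lo,hi in [('sp',(.511,.407),.03,.018,.03),('sp',(.511,.407),.03,.022,.03),('bu',(.505,.211),.03,.028,.04),('wa',(.541,.071),.032,.004,.009),('pink',(.4433,.1402),.03,.028,.04),('green',(.592,.218),.03,.028,.04)]:print(n,end=' ');blob(W,c,r,lo,hi)
C=cloud(f)@f['mount'][:3,:3].T+f['mount'][:3,3]
for u0,u1 in [(150,300),(340,480)]:
    p=C[230:330,u0:u1].reshape(-1,3);p=p[(p[:,2]<.05)&(p[:,2]>-.1)]
    print(np.percentile(p,[0,1,50,99,100],axis=0).round(4).tolist())
E
```

```text
sp n 637 circ [0.513  0.4103] 0.0286 z 0.0247 mean [0.5124 0.4126 0.0239] rect [515.  412.7] [49.7 49.3] 10.4
sp n 491 circ [0.5117 0.4124] 0.0256 z 0.0251 mean [0.5099 0.4108 0.025 ] rect [510.4 411.9] [49.5 40.8] 79.8
bu n 578 circ [0.5037 0.2125] 0.0223 z 0.0344 mean [0.5034 0.2129 0.034 ] rect [503.9 211.9] [31.7 34.8] 61.8
wa n 753 circ [0.5398 0.0748] 0.028 z 0.0065 mean [0.5388 0.0749 0.0065] rect [539.1  73.9] [52.7 53.5] 55.0
pink n 657 circ [0.4427 0.1413] 0.0225 z 0.0343 mean [0.4427 0.1423 0.0338] rect [442.6 140.3] [32.8 34.3] 76.5
green n 202 circ [0.5871 0.2194] 0.02 z 0.0343 mean [0.5795 0.2179 0.0337] rect [587.1 219.3] [30.2 27. ] 59.2
[[-0.0114, -0.0573, -0.0654], [-0.0097, -0.0564, -0.0644], [0.0108, -0.0438, -0.034], [0.0175, -0.0314, -0.0046], [0.0185, -0.0286, -0.0019]]
[[-0.0112, 0.0277, -0.0655], [-0.0098, 0.03, -0.0643], [0.0108, 0.0425, -0.0336], [0.0176, 0.0551, -0.0043], [0.0183, 0.056, -0.0022]]
```

Run:
```python
from h import *
f=np.load('w1.npz');W=world(f);c=f['color'][:,:,::-1]
def cr(u,v,r):
    a=cv2.resize(np.ascontiguousarray(c[v-r:v+r,u-r:u+r]),(390,390),interpolation=cv2.INTER_CUBIC)
    z=np.clip(W[v-r:v+r,u-r:u+r,2]/.04*255,0,255).astype(np.uint8);b=cv2.resize(cv2.applyColorMap(z,cv2.COLORMAP_JET),(390,390),interpolation=cv2.INTER_NEAREST);return np.hstack([a,b])
a=cr(319,161,40);b=cr(107,241,50)
cv2.imwrite('pics/crop2.png',cv2.resize(np.vstack([a,b]),(600,600)))
print((W[141:181:3,295:350:3,2]*1000).round().astype(int))
```

```text
[[  1   0   0   0   0   1   1   0   1   0   0   1  22  22  21  20  21  20
    1]
 [  0   1 416  -1   0  -1  -1   7   9   7   0   1  22  23  21  22  20  23
   20]
 [  0   0   1   0   1   9  23  26  26  25  24  14   1  22  23  22  20  21
   22]
 [  1   1   0   2  13  25  26  25  24  26  25  25   9  24  23  23  23  22
   23]
 [  1  -1   3   9  26  26  10  10  12  11   6  26  26  25  23  23  22  25
   25]
 [  0   1   8 416  26  11  11  11  12  11  14   8  26   0   0  26  25  24
   24]
 [  2   1   1  25  25  10  11  12  11  13  13  17  28  24   2   0   1  24
   25]
 [  0   0   1  25  25  10  12  12  11  13  16  17  26  25   0   1   1  -1
    1]
 [  1   0  -1   0  26  19  12  12  11  11  15  20  26  21   1   1   0   1
    0]
 [  1   1   1   1  26  27  16  11  12  12  20  25  25  22  19   0  -1   1
    1]
 [  0   7  11  12  12  27  25  25  24  26  26  26  18  20  21  16   2   1
    1]
 [ 14  13  13  15  14  17  28  26  25  25  25  16  20  21  21  22   0   2
    1]
 [ -1   1   1  -1   1  16  15  17  13  14  15  17  20  19  21  23  24   0
    1]
 [  6   3   1   1   3   0  19   1  -1  14  14  19  19  20  19  21  23  22
    1]]
```

View pics/crop2.png

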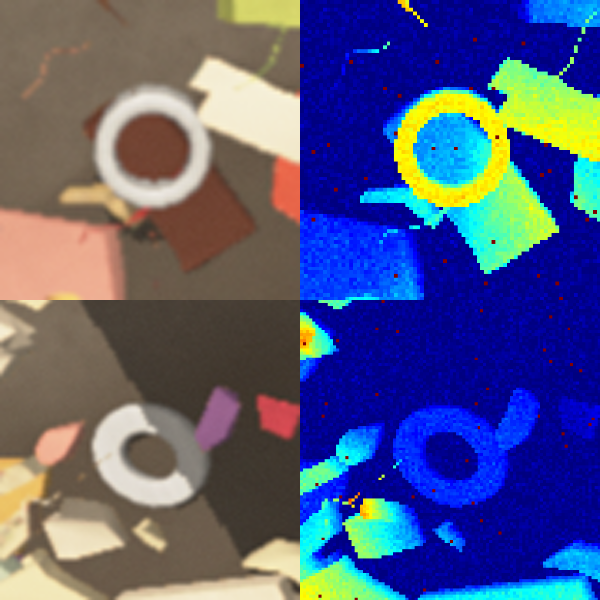

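Clutter scraps around the spacer and washer stand 10–25 mm high by the depth map. The spacer ring centre is at about wrist pixel (319.8,160.2). I'll fit it precisely.

```bash
cat >> h.py <<'E'
def ray(f,u,v,z):
    F=200/np.tan(np.radians(float(f['fov_y']))/2);T=f['T']
    d=T[:3,:3]@np.array([(u-f['cx'])/F,-(v-f['cy'])/F,-1]);return T[:3,3]+d*(z-T[2,3])/d[2]
from scipy.optimize import least_squares
def ringfit(W,c,rin,rout,lo,hi,it=4):
    "centre of an annulus: median-robust via soft area match"
    p=W.reshape(-1,3);c=np.array(c,float)
    p=p[(np.hypot(*(p[:,:2]-c).T)<rout+.02)]
    ok=(p[:,2]>lo)&(p[:,2]<hi)
    best=max(((lambda d:ok[(d>rin+.0005)&(d<rout-.0005)].mean()-ok[(d<rin-.001)|((d>rout+.001)&(d<rout+.006))].mean())(np.hypot(p[:,0]-c[0]-a,p[:,1]-c[1]-b)),a,b) for a in np.arange(-.01,.0101,.0005) for b in np.arange(-.01,.0101,.0005))
    print('ring',(c+best[1:]).round(4),round(best[0],3));return c+best[1:]
E
python3 - <<'E'
from h import *
from cell import robot
f=np.load('w1.npz');W=world(f);s=robot.sense()
print(ray(f,319.8,160.2,.025))
c=ringfit(W,(.510,.408),.0135,.02,.0225,.029)
ringfit(W,(.54,.074),.0135,.027,.004,.009)
print(to(s,[*c,.04]),s['joint_positions'].round(2))
E
```

```text
[0.51027715 0.40764578 0.025     ]
ring [0.5105 0.4065] 0.15
ring [0.54   0.0725] 0.909
[ 0.86  0.49 24.27] [ 0.54  0.47  0.38  1.48 -0.    0.84]
```

Call:
move_arm --rows '[{"jaw":0.3,"slide":[0.2,0.1,4.5],"delta_rot":[0,0,0]},{"jaw":0.3,"slide":[0.2,0.1,4.5],"delta_rot":[0,0,0]},{"jaw":0.3,"slide":[0.2,0.1,4.5],"delta_rot":[0,0,0]},{"jaw":0.3,"slide":[0.2,0.1,4.5],"delta_rot":[0,0,0]},{"jaw":0.3,"slide":[0.1,0.15,3.0],"delta_rot":[0,0,0]}]'

```text
t: 1.65
tool_pos: [0.5009, 0.4101, 0.0702]
tool_rot: [0.148, 0.989, -0.002, -0.002]
wrist_force: [0.1, -0.3, 0.8]
opening: 0.0599
grasp_force: 0.0
```

Call:
move_arm --rows '[{"jaw":0.3,"slide":[0,0,2],"delta_rot":[0,0,0]},{"jaw":0.3,"slide":[0,0,2],"delta_rot":[0,0,0]},{"jaw":0.3,"slide":[0,0,1],"delta_rot":[0,0,0]},{"jaw":0.3,"slide":[0,0,0.5],"delta_rot":[0,0,0]},{"jaw":0.3,"slide":[0,0,0],"delta_rot":[0,0,0]}]'

```text
t: 2.15
tool_pos: [0.503, 0.4112, 0.0189]
tool_rot: [0.148, 0.989, -0.0, -0.0]
wrist_force: [0.2, -0.4, 0.2]
opening: 0.0596
grasp_force: 0.0
```

Call:
move_arm --rows '[{"jaw":0.3,"slide":[-0.4,-0.08,0],"delta_rot":[0,0,0]},{"jaw":0.3,"slide":[-0.4,-0.07,0],"delta_rot":[0,0,0]},{"jaw":0.3,"slide":[0,0,0],"delta_rot":[0,0,0]},{"jaw":0.7,"slide":[0,0,0],"delta_rot":[0,0,0]},{"jaw":0.7,"slide":[0,0,0],"delta_rot":[0,0,0]}]' --force 25

```text
t: 2.65
tool_pos: [0.5109, 0.4076, 0.0201]
tool_rot: [0.148, 0.989, 0.0, 0.0]
wrist_force: [0.7, -0.7, 2.3]
opening: 0.0393
grasp_force: 25.0
```

Call:
move_arm --rows '[{"jaw":0.7,"slide":[0,0,0],"delta_rot":[0,0,0]},{"jaw":0.7,"slide":[0,0,0],"delta_rot":[0,0,0]},{"jaw":0.7,"slide":[0,0,0],"delta_rot":[0,0,0]},{"jaw":0.7,"slide":[0,0,0],"delta_rot":[0,0,0]},{"jaw":0.7,"slide":[0,0,0],"delta_rot":[0,0,0]}]'

```text
t: 3.15
tool_pos: [0.5109, 0.4076, 0.02]
tool_rot: [0.148, 0.989, 0.0, 0.001]
wrist_force: [1.0, -0.9, 5.1]
opening: 0.0394
grasp_force: 25.2
```

Call:
move_arm --rows '[{"jaw":0.7,"slide":[0,0,-2],"delta_rot":[0,0,0]},{"jaw":0.7,"slide":[0,0,-4.5],"delta_rot":[0,0,0]},{"jaw":0.7,"slide":[0,0,-4.5],"delta_rot":[0,0,0]},{"jaw":0.7,"slide":[0,0,-4.5],"delta_rot":[0,0,0]},{"jaw":0.7,"slide":[0,0,-4.5],"delta_rot":[0,0,0]}]'

```text
t: 3.65
tool_pos: [0.5099, 0.4075, 0.2205]
tool_rot: [0.148, 0.989, -0.0, -0.0]
wrist_force: [0.5, 1.0, -0.7]
opening: 0.039
grasp_force: 25.5
```

Run:
```python
from h import *
for n in ['top0','scene0']:
    W=world(np.load(n+'.npz')).reshape(-1,3)
    m=(W[:,0]>.22)&(W[:,0]<.8)&(abs(W[:,1])<.3)&(W[:,2]>.09)&(W[:,2]<.6);q=W[m]
    k,c=np.unique((q[:,:2]/.04).round(),axis=0,return_counts=True)
    for a,b in zip(k,c):
        if b>2:
            mm=((q[:,:2]/.04).round()==a).all(1);print(n,a*.04,b,q[mm,2].max().round(3))
```

```text
top0 [ 0.24 -0.04] 35 0.256
top0 [ 0.24 -0.  ] 66 0.26
top0 [0.24 0.04] 70 0.249
top0 [0.24 0.08] 163 0.204
top0 [0.24 0.12] 106 0.181
top0 [ 0.28 -0.04] 14 0.158
top0 [0.28 0.04] 150 0.238
top0 [0.28 0.08] 376 0.214
top0 [0.28 0.12] 229 0.202
top0 [0.28 0.16] 37 0.122
top0 [0.32 0.04] 41 0.099
top0 [0.32 0.08] 140 0.194
top0 [0.32 0.12] 66 0.178
top0 [0.32 0.16] 86 0.142
top0 [0.32 0.2 ] 4 0.132
top0 [ 0.48 -0.08] 18 0.102
scene0 [ 0.24 -0.04] 59 0.252
scene0 [ 0.24 -0.  ] 156 0.26
scene0 [0.24 0.04] 177 0.249
scene0 [0.24 0.08] 1253 0.202
scene0 [0.24 0.12] 1032 0.2
scene0 [0.24 0.16] 9 0.096
scene0 [ 0.28 -0.04] 24 0.161
scene0 [0.28 0.04] 49 0.233
scene0 [0.28 0.08] 351 0.213
scene0 [0.28 0.12] 679 0.201
scene0 [0.28 0.16] 126 0.125
scene0 [0.32 0.08] 86 0.192
scene0 [0.32 0.12] 116 0.184
scene0 [0.32 0.16] 193 0.141
scene0 [0.32 0.2 ] 10 0.135
scene0 [ 0.48 -0.08] 22 0.101
```

Call:
move_arm --rows '[{"jaw":0.7,"slide":[-0.5,-2,-1],"delta_rot":[0,0,0]},{"jaw":0.7,"slide":[-1,-4,-1],"delta_rot":[0,0,0]},{"jaw":0.7,"slide":[-1,-4,-1],"delta_rot":[0,0,0]},{"jaw":0.7,"slide":[-1,-4,0],"delta_rot":[0,0,0]},{"jaw":0.7,"slide":[-1,-4,0],"delta_rot":[0,0,0]}]'

```text
t: 4.15
tool_pos: [0.5001, 0.2205, 0.2486]
tool_rot: [0.148, 0.989, -0.0, -0.0]
wrist_force: [0.5, -0.7, -1.0]
opening: 0.0392
grasp_force: 25.5
```

Call:
move_arm --rows '[{"jaw":0.7,"slide":[-1,-4,0],"delta_rot":[0,0,0]},{"jaw":0.7,"slide":[-1,-4,0],"delta_rot":[0,0,0]},{"jaw":0.7,"slide":[-1,-4,0],"delta_rot":[0,0,0]},{"jaw":0.7,"slide":[-1,-4,0],"delta_rot":[0,0,0]},{"jaw":0.7,"slide":[-1,-4,0],"delta_rot":[0,0,0]}]'

```text
t: 4.65
tool_pos: [0.4891, 0.0148, 0.2483]
tool_rot: [0.148, 0.989, 0.0, -0.001]
wrist_force: [1.1, -1.2, 0.0]
opening: 0.0388
grasp_force: 25.5
```

Call:
move_arm --rows '[{"jaw":0.7,"slide":[-1,-4,0],"delta_rot":[0,0,0]},{"jaw":0.7,"slide":[-1,-4,0],"delta_rot":[0,0,0]},{"jaw":0.7,"slide":[-0.8,-2,0],"delta_rot":[0,0,0]},{"jaw":0.7,"slide":[0,0,0],"delta_rot":[0,0,0]},{"jaw":0.7,"slide":[0,0,0],"delta_rot":[0,0,0]}]'

```text
t: 5.15
tool_pos: [0.487, -0.0875, 0.2484]
tool_rot: [0.149, 0.989, 0.001, -0.001]
wrist_force: [-0.2, 0.7, -0.2]
opening: 0.0392
grasp_force: 25.5
```

Run:
```python
from h import *
f,s=wrist('w2');W=world(f)
p=W.reshape(-1,3)
for lo,hi in [(.012,.016),(.024,.028),(.06,.069),(.07,.09),(.09,.104)]:
    try:print(lo);blob(W,(.487,-.089),.085 if lo<.02 else .025,lo,hi)
    except Exception as e:print(e)
```

```text
t 5.15 pos [ 0.487  -0.0875  0.2484] yaw_y 1.2726 F [-0.2  0.7 -0.2] open 0.03916292495178624
0.012
n 6885 circ [ 0.4884 -0.0836] 0.0816 z 0.0145 mean [ 0.4809 -0.0859  0.0144] rect [485.2 -77.9] [133.6 140.5] 68.7
0.024
n 582 circ [ 0.4844 -0.0908] 0.0219 z 0.0266 mean [ 0.4802 -0.0894  0.0265] rect [483.7 -90.7] [43.5 41.2] 68.4
0.06
n 39 circ [ 0.4794 -0.0885] 0.0071 z 0.0675 mean [ 0.4775 -0.0895  0.0666] rect [478.7 -88.3] [11.6  9.3] 66.2
0.07
n 50 circ [ 0.4827 -0.0901] 0.0057 z 0.0807 mean [ 0.4801 -0.0892  0.0806] rect [480.8 -89.3] [11.3  4.2] 68.5
0.09
n 132 circ [ 0.4847 -0.091 ] 0.0059 z 0.0981 mean [ 0.4832 -0.0902  0.0981] rect [484.  -90.7] [11.6 11.1] 67.8
```

View pics/w2.png

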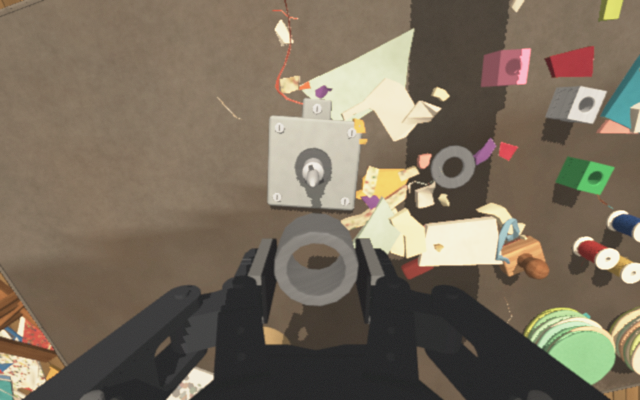

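The wrist view shows the stand with spindle tip at (314,172) and lug at (318,107), so stand x points down in the image. The held spacer is at (317,265), level between the fingers. I'll measure the held spacer against the spindle.

Run:
```python
from h import *
from cell import robot
f=np.load('w2.npz');W=world(f)
p=W.reshape(-1,3);p=p[(p[:,2]>.2)&(p[:,2]<.27)&(np.hypot(p[:,0]-.487,p[:,1]+.0875)<.019)];print(np.percentile(p[:,2],[5,50,90]))
z=np.percentile(p[:,2],60)
ringfit(W,(.487,-.0875),.0135,.02,z-.003,z+.003)
# ray check of tip with plane
print(ray(f,314,170,.102))
s=robot.sense();print(s['tool_pos'],s['t'],s['joint_positions'].round(2))
```

```text
[0.23373002 0.25315363 0.25437558]
ring [ 0.487 -0.088] 0.516
[ 0.47259829 -0.08520557  0.102     ]
[ 0.48708513 -0.08686391  0.24854738] 5.2 [-0.34  0.16 -0.14  1.27  0.   -0.04]
```

Call:
move_arm --rows '[{"jaw":0.7,"slide":[0.13,-0.38,3],"delta_rot":[0,0,0]},{"jaw":0.7,"slide":[0,0,4],"delta_rot":[0,0,0]},{"jaw":0.7,"slide":[0,0,4],"delta_rot":[0,0,0]},{"jaw":0.7,"slide":[0,0,1],"delta_rot":[0,0,0]},{"jaw":0.7,"slide":[0,0,0],"delta_rot":[0,0,0]}]'

```text
t: 5.7
tool_pos: [0.484, -0.0891, 0.128]
tool_rot: [0.147, 0.989, 0.001, -0.002]
wrist_force: [-0.3, -0.3, 0.1]
opening: 0.039
grasp_force: 25.5
```

Run:
```python
from h import *
f,s=wrist('w3');W=world(f);z0=s['tool_pos'][2]+.005;c=s['tool_pos'][:2]
ringfit(W,c,.0135,.02,z0-.003,z0+.003)
blob(W,(.4846,-.0909),.015,.085,.106)
blob(W,(.4846,-.0909),.025,.024,.028)
print(to(s,[.4847,-.0902,.05]))
```

```text
t 5.7 pos [ 0.484  -0.0891  0.128 ] yaw_y 1.2757 F [-0.3 -0.3  0.1] open 0.03901768209758756
ring [ 0.484  -0.0896] 0.5
n 29 circ [ 0.4869 -0.0906] 0.0032 z 0.1024 mean [ 0.4858 -0.0912  0.1018] rect [486.5 -91.2] [6.3 4.3] 75.9
n 1161 circ [ 0.4842 -0.0905] 0.0219 z 0.0265 mean [ 0.4778 -0.0887  0.0265] rect [480.7 -89.7] [42.5 35.6] 73.9
[-0.14 -0.09  7.8 ]
```

Call:
move_arm --rows '[{"jaw":0.7,"slide":[-0.1,-0.1,1.5],"delta_rot":[0,0,0]},{"jaw":0.7,"slide":[0,0,1.5],"delta_rot":[0,0,0]},{"jaw":0.7,"slide":[0,0,1],"delta_rot":[0,0,0]},{"jaw":0.7,"slide":[0,0,0.5],"delta_rot":[0,0,0]},{"jaw":0.7,"slide":[0,0,0],"delta_rot":[0,0,0]}]'

```text
t: 6.25
tool_pos: [0.4863, -0.0919, 0.0847]
tool_rot: [0.148, 0.989, 0.0, 0.0]
wrist_force: [0.3, 0.7, 0.2]
opening: 0.0395
grasp_force: 25.5
```

Call:
move_arm --rows '[{"jaw":0.7,"slide":[0,0,0.7],"delta_rot":[0,0,0]},{"jaw":0.7,"slide":[0,0,0.7],"delta_rot":[0,0,0]},{"jaw":0.7,"slide":[0,0,0.7],"delta_rot":[0,0,0]},{"jaw":0.7,"slide":[0,0,0.5],"delta_rot":[0,0,0]},{"jaw":0.7,"slide":[0,0,0],"delta_rot":[0,0,0]}]'

```text
t: 6.75
tool_pos: [0.4856, -0.0918, 0.0573]
tool_rot: [0.148, 0.989, 0.0, -0.001]
wrist_force: [-0.6, 1.1, -1.4]
opening: 0.039
grasp_force: 25.4
```

Call:
move_arm --rows '[{"jaw":0.7,"slide":[0.1,0.1,0.3],"delta_rot":[0,0,0]},{"jaw":0.7,"slide":[0,0,0.3],"delta_rot":[0,0,0]},{"jaw":0.7,"slide":[0,0,0.2],"delta_rot":[0,0,0]},{"jaw":0.7,"slide":[0,0,0],"delta_rot":[0,0,0]},{"jaw":0.7,"slide":[0,0,0],"delta_rot":[0,0,0]}]'

```text
t: 7.25
tool_pos: [0.4856, -0.0907, 0.0504]
tool_rot: [0.148, 0.989, 0.0, 0.0]
wrist_force: [0.6, 0.8, -0.5]
opening: 0.0393
grasp_force: 25.5
```

Call:
move_arm --rows '[{"jaw":0.7,"slide":[0,0,0.2],"delta_rot":[0,0,0]},{"jaw":0.7,"slide":[0,0,0.1],"delta_rot":[0,0,0]},{"jaw":0.7,"slide":[0,0,0],"delta_rot":[0,0,0]},{"jaw":0.3,"slide":[0,0,0],"delta_rot":[0,0,0]},{"jaw":0.3,"slide":[0,0,0],"delta_rot":[0,0,0]}]'

```text
t: 7.75
tool_pos: [0.4855, -0.0907, 0.0474]
tool_rot: [0.148, 0.989, 0.0, 0.0]
wrist_force: [-0.4, 0.5, -0.2]
opening: 0.0602
grasp_force: 0.0
```

Call:
move_arm --rows '[{"jaw":0.3,"slide":[0,0,0],"delta_rot":[0,0,0]},{"jaw":0.3,"slide":[0,0,-2],"delta_rot":[0,0,0]},{"jaw":0.3,"slide":[0,0,-4],"delta_rot":[0,0,0]},{"jaw":0.3,"slide":[0,0,-4],"delta_rot":[0,0,0]},{"jaw":0.3,"slide":[0,0,0],"delta_rot":[0,0,0]}]'

```text
t: 8.25
tool_pos: [0.4889, -0.0919, 0.1527]
tool_rot: [0.148, 0.989, -0.001, 0.005]
wrist_force: [1.3, -0.8, -0.6]
opening: 0.0597
grasp_force: 0.0
```

Run:
```python
from h import *
f,s=wrist('w4');W=world(f)
ringfit(W,(.4846,-.0909),.0135,.02,.047,.056)
blob(W,(.4846,-.0909),.021,.04,.06)
c=ringfit(W,(.54,.0725),.0135,.027,.004,.009)
print(to(s,[*c,.14]))
```

```text
t 8.25 pos [ 0.4889 -0.0919  0.1527] yaw_y 1.2741 F [ 1.3 -0.8 -0.6] open 0.05969203558854884
ring [ 0.4856 -0.0914] 0.372
n 1448 circ [ 0.4851 -0.0914] 0.02 z 0.0515 mean [ 0.4809 -0.09    0.0515] rect [484.3 -91.4] [39.2 38.1] 74.6
ring [0.5395 0.074 ] 0.921
[ 0.02 17.34  1.27]
```

Spacer is home (top at 51.5 mm, centred to within 1 mm). Now the washer, with the grip axis turned to where the desk is clear of scraps.

Call:
move_arm --rows '[{"jaw":0.2,"slide":[0,2.3,0],"delta_rot":[0,0,0]},{"jaw":0.2,"slide":[-0.1,4,0],"delta_rot":[0,0,0]},{"jaw":0.2,"slide":[-0.1,4,0],"delta_rot":[0,0,0]},{"jaw":0.2,"slide":[-0.1,4,0],"delta_rot":[0,0,0]},{"jaw":0.2,"slide":[0,3,0],"delta_rot":[0,0,0.14]}]'

```text
t: 8.8
tool_pos: [0.5386, 0.0759, 0.146]
tool_rot: [0.218, 0.976, -0.0, -0.001]
wrist_force: [-0.1, -0.2, -0.3]
opening: 0.0686
grasp_force: 0.0
```

Call:
move_arm --rows '[{"jaw":0.2,"slide":[0,0,2],"delta_rot":[0,0,0.14]},{"jaw":0.2,"slide":[0,0,2],"delta_rot":[0,0,0.14]},{"jaw":0.2,"slide":[0,0,0],"delta_rot":[0,0,0.14]},{"jaw":0.2,"slide":[0,0,0],"delta_rot":[0,0,0.14]},{"jaw":0.2,"slide":[0,0,0],"delta_rot":[0,0,0]}]'

```text
t: 9.3
tool_pos: [0.5379, 0.074, 0.1057]
tool_rot: [0.478, 0.878, -0.001, -0.001]
wrist_force: [-0.4, -0.2, 0.6]
opening: 0.0683
grasp_force: 0.0
```

Run:
```python
from h import *
from cell import robot
robot.sense();f,s=wrist('w5');W=world(f)
c=ringfit(W,(.54,.0725),.0135,.027,.004,.009)
s=robot.sense();print(s['tool_pos'],to(s,[*c,.007]),s['joint_positions'].round(2))
C=cloud(f)@f['mount'][:3,:3].T+f['mount'][:3,3];C=C[200:340].reshape(-1,3)
q=C[(C[:,2]>-.03)&(C[:,2]<.03)&(abs(C[:,0])<.03)&(abs(C[:,1])<.06)];print(np.percentile(q,[0,1,50,99,100],axis=0).round(4).tolist())
```

```text
t 9.3 pos [0.5379 0.074  0.1057] yaw_y 0.5738 F [-0.4 -0.2  0.6] open 0.06826634788971972
ring [0.539 0.074] 0.285
[0.53810134 0.07392276 0.10611455] [-0.05  0.1   9.91] [-0.01  0.33 -0.27  0.97  0.    0.98]
[[-0.0118, -0.0487, -0.03], [-0.0107, -0.0478, -0.0298], [0.0066, -0.0006, -0.017], [0.0113, 0.0466, 0.002], [0.0117, 0.0472, 0.0035]]
```

Call:
move_arm --rows '[{"jaw":0.2,"slide":[-0.05,0.1,3],"delta_rot":[0,0,0]},{"jaw":0.2,"slide":[0,0,3],"delta_rot":[0,0,0]},{"jaw":0.2,"slide":[0,0,2],"delta_rot":[0,0,0]},{"jaw":0.2,"slide":[0,0,0.8],"delta_rot":[0,0,0]},{"jaw":0.2,"slide":[0,0,0],"delta_rot":[0,0,0]}]'

```text
t: 9.85
tool_pos: [0.5389, 0.074, 0.0181]
tool_rot: [0.477, 0.879, -0.001, -0.001]
wrist_force: [-0.1, -1.1, 0.6]
opening: 0.0683
grasp_force: 0.0
```

Call:
move_arm --rows '[{"jaw":0.2,"slide":[0,0,0.5],"delta_rot":[0,0,0]},{"jaw":0.2,"slide":[0,0,0.4],"delta_rot":[0,0,0]},{"jaw":0.2,"slide":[0,0,0.1],"delta_rot":[0,0,0]},{"jaw":0.55,"slide":[0,0,0],"delta_rot":[0,0,0]},{"jaw":0.55,"slide":[0,0,0],"delta_rot":[0,0,0]}]' --force 25

```text
t: 10.35
tool_pos: [0.5404, 0.074, 0.0099]
tool_rot: [0.478, 0.878, 0.0, 0.0]
wrist_force: [-0.8, -1.0, 3.0]
opening: 0.0516
grasp_force: 26.2
```

Call:
move_arm --rows '[{"jaw":0.55,"slide":[0,0,0],"delta_rot":[0,0,0]},{"jaw":0.55,"slide":[0,0,0],"delta_rot":[0,0,0]},{"jaw":0.55,"slide":[0,0,-0.5],"delta_rot":[0,0,0]},{"jaw":0.55,"slide":[0,0,-1.5],"delta_rot":[0,0,0]},{"jaw":0.55,"slide":[0,0,0],"delta_rot":[0,0,0]}]'

```text
t: 10.85
tool_pos: [0.5413, 0.074, 0.0307]
tool_rot: [0.478, 0.878, 0.001, 0.001]
wrist_force: [1.4, 0.3, -0.6]
opening: 0.0514
grasp_force: 26.3
```

Call:
move_arm --rows '[{"jaw":0.55,"slide":[0,0,-4],"delta_rot":[0,0,0]},{"jaw":0.55,"slide":[0,0,-4.5],"delta_rot":[0,0,0]},{"jaw":0.55,"slide":[0,0,-4.5],"delta_rot":[0,0,0]},{"jaw":0.55,"slide":[-2.2,-2.7,0],"delta_rot":[0,0,0]},{"jaw":0.55,"slide":[-2.2,-2.7,0],"delta_rot":[0,0,0]}]'

```text
t: 11.35
tool_pos: [0.5198, 0.0075, 0.1609]
tool_rot: [0.477, 0.879, 0.001, 0.002]
wrist_force: [0.6, -0.7, -0.2]
opening: 0.0514
grasp_force: 26.6
```

Call:
move_arm --rows '[{"jaw":0.55,"slide":[-2.2,-2.7,0],"delta_rot":[0,0,0]},{"jaw":0.55,"slide":[-2.2,-2.7,0],"delta_rot":[0,0,0]},{"jaw":0.55,"slide":[-2.1,-2.7,0],"delta_rot":[0,0,0]},{"jaw":0.55,"slide":[0,0,0],"delta_rot":[0,0,0]},{"jaw":0.55,"slide":[0,0,0],"delta_rot":[0,0,0]}]'

```text
t: 11.85
tool_pos: [0.4855, -0.0914, 0.1589]
tool_rot: [0.479, 0.878, 0.0, -0.0]
wrist_force: [-0.0, -0.7, -0.9]
opening: 0.0512
grasp_force: 26.6
```

Run:
```python
from h import *
f,s=wrist('w6');W=world(f);p=s['tool_pos']
q=W.reshape(-1,3);q=q[(np.hypot(q[:,0]-p[0],q[:,1]-p[1])<.03)&(q[:,2]>.13)];h=np.histogram(q[:,2]-p[2],bins=np.arange(-.02,.03,.002));print(h[0],h[1].round(3))
z=p[2]-.003;c=ringfit(W,p[:2],.0135,.027,z-.0025,z+.0035)
d=np.hypot(q[:,0]-c[0],q[:,1]-c[1]);m=(d>.014)&(d<.026)&(abs(q[:,2]-z)<.006);A=np.c_[q[m,:2]-c,np.ones(m.sum())];print('tilt',np.linalg.lstsq(A,q[m,2],rcond=None)[0])
t=blob(W,(.4846,-.0909),.015,.09,.106)
blob(W,(.4846,-.0909),.021,.047,.056)
```

```text
t 11.85 pos [ 0.4855 -0.0914  0.1589] yaw_y 0.572 F [-0.  -0.7 -0.9] open 0.05115031353343053
[   0    0    0    0    0   22  173 1244 5056  127   83   95   89   96
  106  103  106  115  119  122  130  135  147  144] [-0.02  -0.018 -0.016 -0.014 -0.012 -0.01  -0.008 -0.006 -0.004 -0.002
 -0.     0.002  0.004  0.006  0.008  0.01   0.012  0.014  0.016  0.018
  0.02   0.022  0.024  0.026  0.028]
ring [ 0.485  -0.0914] 0.377
tilt [0.00048309 0.00086245 0.15553807]
n 16 circ [ 0.4812 -0.0864] 0.0029 z 0.0914 mean [ 0.481  -0.0861  0.0917] rect [480.9 -86.1] [5.5 0.9] 39.9
n 940 circ [ 0.4851 -0.0912] 0.0199 z 0.0515 mean [ 0.4816 -0.0854  0.0517] rect [482.6 -87.3] [39.4 30.4] 32.8
```

View pics/w6.png

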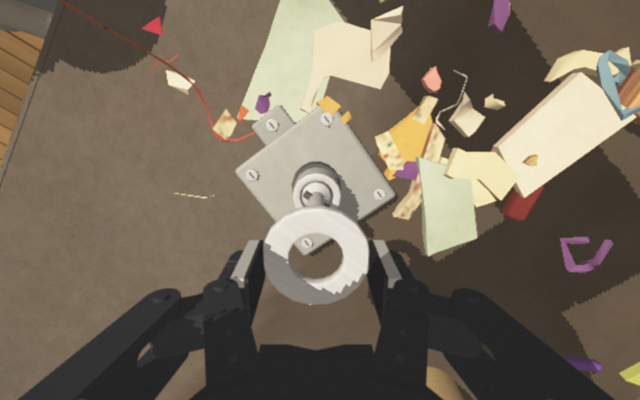

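The washer is held level, with its ring at (317,256), nearly concentric with the spindle at (315,195). Lowering.

Call:
move_arm --rows '[{"jaw":0.55,"slide":[0,0,2],"delta_rot":[0,0,0]},{"jaw":0.55,"slide":[0,0,2],"delta_rot":[0,0,0]},{"jaw":0.55,"slide":[0,0,1.5],"delta_rot":[0,0,0]},{"jaw":0.55,"slide":[0,0,1],"delta_rot":[0,0,0]},{"jaw":0.55,"slide":[0,0,0],"delta_rot":[0,0,0]}]'

```text
t: 12.4
tool_pos: [0.485, -0.0895, 0.0929]
tool_rot: [0.477, 0.879, -0.0, -0.001]
wrist_force: [0.2, -0.0, -0.4]
opening: 0.0514
grasp_force: 26.6
```

Call:
move_arm --rows '[{"jaw":0.55,"slide":[0,0,0.5],"delta_rot":[0,0,0]},{"jaw":0.55,"slide":[0,0,0.5],"delta_rot":[0,0,0]},{"jaw":0.55,"slide":[0,0,0.5],"delta_rot":[0,0,0]},{"jaw":0.55,"slide":[0,0,0.5],"delta_rot":[0,0,0]},{"jaw":0.55,"slide":[0,0,0],"delta_rot":[0,0,0]}]'

```text
t: 12.9
tool_pos: [0.4853, -0.0907, 0.0736]
tool_rot: [0.478, 0.878, -0.0, -0.001]
wrist_force: [-0.3, 0.0, -0.4]
opening: 0.0515
grasp_force: 26.6
```

Call:
move_arm --rows '[{"jaw":0.55,"slide":[0,0,0.4],"delta_rot":[0,0,0]},{"jaw":0.55,"slide":[0,0,0.3],"delta_rot":[0,0,0]},{"jaw":0.55,"slide":[0,0,0.2],"delta_rot":[0,0,0]},{"jaw":0.55,"slide":[0,0,0.15],"delta_rot":[0,0,0]},{"jaw":0.55,"slide":[0,0,0],"delta_rot":[0,0,0]}]'

```text
t: 13.4
tool_pos: [0.4857, -0.0908, 0.0636]
tool_rot: [0.478, 0.878, 0.0, -0.0]
wrist_force: [0.5, 0.7, -0.2]
opening: 0.0512
grasp_force: 26.6
```

Call:
move_arm --rows '[{"jaw":0.2,"slide":[0,0,0],"delta_rot":[0,0,0]},{"jaw":0.2,"slide":[0,0,0],"delta_rot":[0,0,0]},{"jaw":0.2,"slide":[0,0,-1],"delta_rot":[0,0,0]},{"jaw":0.2,"slide":[0,0,-4],"delta_rot":[0,0,0]},{"jaw":0.2,"slide":[0,0,-4],"delta_rot":[0,0,0]}]'

```text
t: 13.9
tool_pos: [0.4849, -0.0905, 0.1548]
tool_rot: [0.478, 0.878, -0.0, -0.001]
wrist_force: [0.9, 0.0, 0.3]
opening: 0.0687
grasp_force: 0.0
```

Call:
move_arm --rows '[{"jaw":0.2,"slide":[0,0,-3],"delta_rot":[0,0,0]},{"jaw":0.2,"slide":[0,0,0],"delta_rot":[0,0,0]},{"jaw":0.2,"slide":[0,0,0],"delta_rot":[0,0,0]},{"jaw":0.2,"slide":[0,0,0],"delta_rot":[0,0,0]},{"jaw":0.2,"slide":[0,0,0],"delta_rot":[0,0,0]}]'

```text
t: 14.4
tool_pos: [0.4849, -0.0905, 0.1825]
tool_rot: [0.478, 0.878, -0.0, -0.001]
wrist_force: [-0.0, -0.3, 0.9]
opening: 0.0681
grasp_force: 0.0
```

Run:
```python
from h import *
f,s=wrist('w7');W=world(f)
ringfit(W,(.4848,-.091),.0135,.027,.053,.061)
q=blob(W,(.4848,-.091),.0285,.05,.0605)
A=np.c_[q[:,:2]-[.4848,-.091],np.ones(len(q))];print('tilt',np.linalg.lstsq(A,q[:,2],rcond=None)[0])
p=blob(W,(.4848,-.091),.0135,.0645,.07)
# pin angle
F=200/np.tan(np.radians(float(f['fov_y']))/2)
x=np.linalg.inv(f['T'])@np.array([.4848,-.091,.067,1]);u=f['cx']+F*x[0]/-x[2];v=f['cy']-F*x[1]/-x[2];print(u,v)
u,v=int(u),int(v);c=f['color'][v-35:v+35,u-35:u+35,::-1];z=np.clip((W[v-35:v+35,u-35:u+35,2]-.05)/.06*255,0,255).astype(np.uint8)
k=lambda a:cv2.resize(np.ascontiguousarray(a),(400,400),interpolation=cv2.INTER_CUBIC)
cv2.imwrite('pics/pin.png',np.hstack([k(c),cv2.applyColorMap(k(z),cv2.COLORMAP_JET)]))
```

```text
t 14.4 pos [ 0.4849 -0.0905  0.1825] yaw_y 0.574 F [-0.  -0.3  0.9] open 0.06814277767338019
ring [ 0.4848 -0.091 ] 0.212
n 2351 circ [ 0.4851 -0.091 ] 0.0271 z 0.0574 mean [ 0.4838 -0.0891  0.0572] rect [484.8 -90.8] [53.  52.6] 17.5
tilt [ 0.00631748 -0.00530343  0.05717275]
n 90 circ [ 0.4844 -0.0912] 0.0112 z 0.0676 mean [ 0.4822 -0.0892  0.0675] rect [484.4 -88.7] [ 8.3 22.1] 89.6
316.13584916087007 194.56878276741682
```

View pics/pin.png

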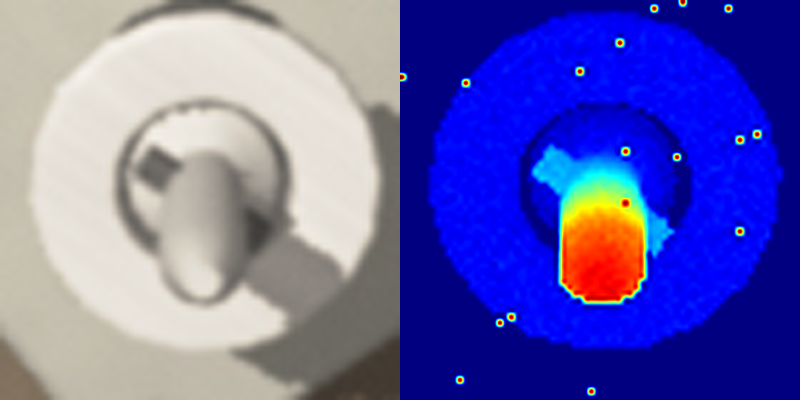

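Washer is home (top 57.2 mm). The pin ends show at crop (155,170) and (260,232). I'll compute the pin's world angle and the bushing's pose from the earlier views.

Run:
```python
from h import *
f=np.load('w7.npz');W=world(f)
p=W.reshape(-1,3);d=p[:,:2]-[.4848,-.091];r=np.hypot(*d.T)
m=(r>.0068)&(r<.0118)&(p[:,2]>.0655)&(p[:,2]<.0695);q=d[m];a=np.arctan2(q[:,1],q[:,0])
print(m.sum(),np.sort(a%np.pi).round(2))
x,y=q.T;print('pin angle mod pi',np.arctan2(np.sin(2*a).mean(),np.cos(2*a).mean())/2)
far=q[q@[1,-1]>0];near=q[q@[1,-1]<0];print(far.mean(0),near.mean(0),len(far),len(near))
for n in ['w1','w2','w4','w7']:
    f=np.load(n+'.npz');W=world(f)
    try:
        q=blob(W,(.504,.2122),.027,.030,.038)
    except Exception as e:print(n,e)
from cell import robot
s=robot.sense();print(s['tool_pos'],to(s,[.504,.212,.18]),s['joint_positions'].round(2))
```

```text
60 [0.   0.   0.01 0.02 0.04 0.05 0.05 0.06 0.09 0.09 0.1  0.11 0.11 0.12
 0.12 0.15 0.15 0.16 0.17 0.21 0.21 0.22 0.23 0.24 0.25 0.26 0.28 0.29
 2.75 2.79 2.79 2.82 2.84 2.86 2.87 2.88 2.89 2.91 2.93 2.93 2.94 2.95
 2.95 2.97 2.98 2.98 3.   3.01 3.02 3.04 3.05 3.05 3.07 3.08 3.09 3.1
 3.11 3.13 3.13 3.14]
pin angle mod pi -0.02739925854881315
[0.00887152 0.00064297] [-0.00912617  0.00085023] 23 37
n 538 circ [0.5037 0.2125] 0.0223 z 0.0345 mean [0.5036 0.2126 0.0343] rect [504.1 212. ] [31.7 34.6] 62.6
n 899 circ [0.5037 0.2116] 0.0228 z 0.0343 mean [0.5031 0.2106 0.0341] rect [503.7 211.4] [32.3 34.1] 62.7
n 0 circ [0. 0.] 0.0 z nan mean [nan nan nan] rect [0. 0.] [0. 0.] 0.0
n 0 circ [0. 0.] 0.0 z nan mean [nan nan nan] rect [0. 0.] [0. 0.] 0.0
[ 0.48495411 -0.09053618  0.18255497] [24.37 18.03  0.28] [-0.35  0.19 -0.27  1.12  0.    0.65]
  return _methods._mean(a, axis=axis, dtype=dtype,
  ret = ret.dtype.type(ret / rcount)
h.py:26: RuntimeWarning: Mean of empty slice.
  print('n',m.sum(),'circ',np.round(cc,4),round(rr,4),'z',np.median(q[:,2]).round(4),'mean',q.mean(0).round(4),'rect',np.round(rect[0],1),np.round(rect[1],1),round(rect[2],1));return q
  ret = um.true_divide(
```

Call:
move_arm --rows '[{"jaw":0.25,"slide":[2.4,1.8,0],"delta_rot":[0,0,0]},{"jaw":0.25,"slide":[3.2,2.36,0],"delta_rot":[0,0,0]},{"jaw":0.25,"slide":[3.2,2.36,0],"delta_rot":[0,0,0]},{"jaw":0.25,"slide":[3.2,2.36,0],"delta_rot":[0,0,0]},{"jaw":0.25,"slide":[3.2,2.36,0],"delta_rot":[0,0,0]}]'

```text
t: 14.95
tool_pos: [0.4971, 0.0993, 0.1829]
tool_rot: [0.478, 0.878, -0.0, -0.001]
wrist_force: [0.3, -0.1, -0.6]
opening: 0.0642
grasp_force: 0.0
```

Call:
move_arm --rows '[{"jaw":0.25,"slide":[3.2,2.36,0],"delta_rot":[0,0,0]},{"jaw":0.25,"slide":[3.2,2.36,0],"delta_rot":[0,0,0]},{"jaw":0.25,"slide":[2.7,2.04,0],"delta_rot":[0,0,-0.12]},{"jaw":0.25,"slide":[0,0,1],"delta_rot":[0,0,-0.14]},{"jaw":0.25,"slide":[0,0,1],"delta_rot":[0,0,-0.14]}]'

```text
t: 15.45
tool_pos: [0.5045, 0.2123, 0.1626]
tool_rot: [0.29, 0.957, -0.0, -0.001]
wrist_force: [0.7, -0.6, 0.6]
opening: 0.0638
grasp_force: 0.0
```

Call:
move_arm --rows '[{"jaw":0.25,"slide":[0,0,0],"delta_rot":[0,0,-0.12]},{"jaw":0.25,"slide":[0,0,0],"delta_rot":[0,0,0]},{"jaw":0.25,"slide":[0,0,0],"delta_rot":[0,0,0]},{"jaw":0.25,"slide":[0,0,0],"delta_rot":[0,0,0]},{"jaw":0.25,"slide":[0,0,0],"delta_rot":[0,0,0]}]'

```text
t: 15.95
tool_pos: [0.5052, 0.2109, 0.1639]
tool_rot: [0.237, 0.972, 0.0, 0.0]
wrist_force: [0.6, -0.1, -0.7]
opening: 0.0643
grasp_force: 0.0
```

Run:
```python
from h import *
f,s=wrist('w8');W=world(f)
blob(W,(.504,.2118),.027,.030,.038)
q=W.reshape(-1,3);m=(np.hypot(q[:,0]-.504,q[:,1]-.2118)<.022)&(q[:,2]>.031);uv=np.argwhere(m.reshape(400,640)).mean(0).astype(int);print('px',uv[::-1],f['color'][W[:,:,2]>.03].shape)
c=f['color'].reshape(-1,3)[m];print('rgb',np.median(c,0))
print(to(s,[.504,.2118,.04]),s['joint_positions'].round(2))
```

```text
t 15.95 pos [0.5052 0.2109 0.1639] yaw_y 1.0925 F [ 0.6 -0.1 -0.7] open 0.06431989970513771
n 1070 circ [0.5039 0.2119] 0.0225 z 0.0345 mean [0.5034 0.2119 0.0345] rect [503.9 211.7] [29.6 34.5] 62.6
px [319 348] (58229, 3)
rgb [60. 60. 60.]
[ 0.15  0.03 12.39] [ 0.25  0.3  -0.17  1.1   0.    0.73]
```

Call:
move_arm --rows '[{"jaw":0.25,"slide":[0.15,0.03,4],"delta_rot":[0,0,0]},{"jaw":0.25,"slide":[0,0,4],"delta_rot":[0,0,0]},{"jaw":0.25,"slide":[0,0,3],"delta_rot":[0,0,0]},{"jaw":0.25,"slide":[0,0,2],"delta_rot":[0,0,0]},{"jaw":0.25,"slide":[0,0,1],"delta_rot":[0,0,0]}]'

```text
t: 16.5
tool_pos: [0.5025, 0.2115, 0.0219]
tool_rot: [0.237, 0.972, -0.001, -0.001]
wrist_force: [0.1, 0.7, 1.3]
opening: 0.0639
grasp_force: 0.0
```

Call:
move_arm --rows '[{"jaw":0.25,"slide":[0,0,0],"delta_rot":[0,0,0]},{"jaw":0.8,"slide":[0,0,0],"delta_rot":[0,0,0]},{"jaw":0.8,"slide":[0,0,0],"delta_rot":[0,0,0]},{"jaw":0.8,"slide":[0,0,0],"delta_rot":[0,0,0]},{"jaw":0.8,"slide":[0,0,0],"delta_rot":[0,0,0]}]' --force 25

```text
t: 17.0
tool_pos: [0.5051, 0.2123, 0.0253]
tool_rot: [0.236, 0.972, 0.001, 0.001]
wrist_force: [-0.4, -1.1, 6.4]
opening: 0.0298
grasp_force: 26.2
```

Call:
move_arm --rows '[{"jaw":0.8,"slide":[0,0,-2],"delta_rot":[0,0,0]},{"jaw":0.8,"slide":[0,0,-4],"delta_rot":[0,0,0]},{"jaw":0.8,"slide":[0,0,-4.5],"delta_rot":[0,0,0]},{"jaw":0.8,"slide":[0,0,-4.5],"delta_rot":[0,0,0]},{"jaw":0.8,"slide":[-0.4,-0.8,-1.8],"delta_rot":[0,0,0]}]'

```text
t: 17.5
tool_pos: [0.5057, 0.2041, 0.1969]
tool_rot: [0.236, 0.972, 0.002, 0.003]
wrist_force: [0.5, -0.4, -0.8]
opening: 0.0296
grasp_force: 25.4
```

Call:
move_arm --rows '[{"jaw":0.8,"slide":[-1.5,-3.5,0],"delta_rot":[0,0,0]},{"jaw":0.8,"slide":[-1.6,-3.8,0],"delta_rot":[0,0,0]},{"jaw":0.8,"slide":[-1.7,-3.8,0],"delta_rot":[0,0,0]},{"jaw":0.8,"slide":[-1.7,-3.8,0],"delta_rot":[0,0,0]},{"jaw":0.8,"slide":[-1.7,-3.8,0],"delta_rot":[0,0,0]}]'

```text
t: 18.0
tool_pos: [0.4903, -0.0022, 0.1921]
tool_rot: [0.236, 0.972, 0.0, 0.0]
wrist_force: [0.9, -0.1, -0.8]
opening: 0.0296
grasp_force: 25.3
```

Call:
move_arm --rows '[{"jaw":0.8,"slide":[-1.7,-3.8,0],"delta_rot":[0,0,0]},{"jaw":0.8,"slide":[-1.6,-3.5,0],"delta_rot":[0,0,0]},{"jaw":0.8,"slide":[-0.3,-1,0],"delta_rot":[0,0,-0.12]},{"jaw":0.8,"slide":[0,0,0],"delta_rot":[0,0,-0.12]},{"jaw":0.8,"slide":[0,0,0],"delta_rot":[0,0,-0.12]}]'

```text
t: 18.5
tool_pos: [0.4843, -0.0919, 0.1919]
tool_rot: [0.057, 0.998, 0.0, 0.0]
wrist_force: [-0.5, -0.8, -1.4]
opening: 0.0297
grasp_force: 25.3
```

Call:
move_arm --rows '[{"jaw":0.8,"slide":[0,0,0],"delta_rot":[0,0,-0.1]},{"jaw":0.8,"slide":[0,0,0],"delta_rot":[0,0,0]},{"jaw":0.8,"slide":[0,0,0],"delta_rot":[0,0,0]},{"jaw":0.8,"slide":[0,0,0],"delta_rot":[0,0,0]},{"jaw":0.8,"slide":[0,0,0],"delta_rot":[0,0,0]}]'

```text
t: 19.0
tool_pos: [0.4846, -0.091, 0.1918]
tool_rot: [0.009, 1.0, 0.0, 0.0]
wrist_force: [0.4, 0.1, 0.3]
opening: 0.0298
grasp_force: 25.3
```

Run:
```python
from h import *
f,s=wrist('w9');W=world(f);p=s['tool_pos']
C=cloud(f)@f['mount'][:3,:3].T+f['mount'][:3,3];q=C.reshape(-1,3)
m=(abs(q[:,0])<.023)&(abs(q[:,1])<.0145)&(q[:,2]<.0)&(q[:,2]>-.03);print(np.histogram(q[m,2],bins=np.arange(-.03,.002,.002))[0])
z=np.median(q[m,2]);t=q[m&(abs(q[:,2]-z)<.003)];print('topz',z,'x',np.percentile(t[:,0],[1,99]),'y',np.percentile(t[:,1],[1,99]))
A=np.c_[t[:,:2],np.ones(len(t))];print('tilt',np.linalg.lstsq(A,t[:,2],rcond=None)[0])
print(cv2.minAreaRect((t[:,:2]*1000).astype(np.float32)))
# bore centre: low points inside
b=q[(abs(q[:,0])<.012)&(abs(q[:,1])<.01)&(q[:,2]>z+.004)];print('bore',len(b),(np.percentile(b[:,:2],[1,99],axis=0)).round(4).tolist())
blob(W,(.4848,-.091),.0135,.09,.106);blob(W,(.4848,-.091),.0285,.055,.0605)
print(s['joint_positions'].round(2))
```

```text
t 19.0 pos [ 0.4846 -0.091   0.1918] yaw_y 1.5532 F [0.4 0.1 0.3] open 0.029803340067288374
[  12   63   36   33   27   34   24   35   16  337 3107  275  200  193
  181]
topz -0.009108621458284116 x [-0.01562034  0.01826695] y [-0.01427155  0.01414927]
tilt [ 3.67711836e-03  7.84119641e-05 -9.11218572e-03]
((1.094503402709961, -0.013643264770507812), (35.23300552368164, 28.95260238647461), 0.06748666614294052)
bore 1264 [[-0.011, -0.0093], [0.0113, 0.0097]]
n 197 circ [ 0.4844 -0.0908] 0.0062 z 0.0977 mean [ 0.4828 -0.0906  0.098 ] rect [484.1 -90.6] [11.6 11.2] 74.6
n 2020 circ [ 0.4849 -0.0914] 0.0269 z 0.0575 mean [ 0.4826 -0.0912  0.0574] rect [484.3 -91.5] [52.1 53.1] 17.5
[-0.35  0.18 -0.26  1.14  0.   -0.33]
```

View pics/w9.png

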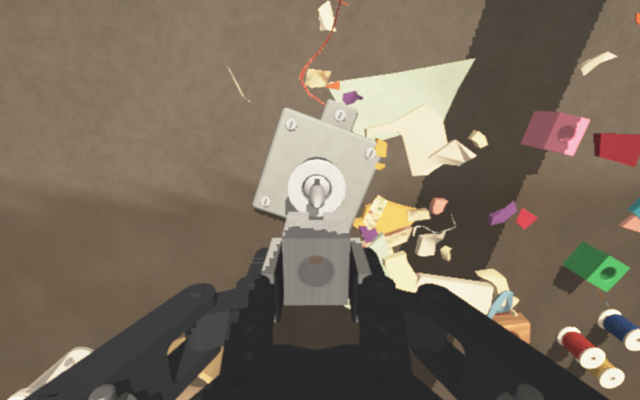

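The wrist view shows the held bushing square at (316,270), with the spindle tip at (316,205) and the washer at (316,187). The bushing sits about 1.2 mm off in tool x, which I'll correct while lowering.

Call:
move_arm --rows '[{"jaw":0.8,"slide":[-0.12,0,1.5],"delta_rot":[0,0,0]},{"jaw":0.8,"slide":[0,0,2],"delta_rot":[0,0,0]},{"jaw":0.8,"slide":[0,0,1.5],"delta_rot":[0,0,0]},{"jaw":0.8,"slide":[0,0,0.7],"delta_rot":[0,0,0]},{"jaw":0.8,"slide":[0,0,0],"delta_rot":[0,0,0]}]'

```text
t: 19.55
tool_pos: [0.4851, -0.0908, 0.1339]
tool_rot: [0.009, 1.0, 0.0, -0.001]
wrist_force: [-0.2, 0.2, 0.0]
opening: 0.0296
grasp_force: 25.4
```

Call:
move_arm --rows '[{"jaw":0.8,"slide":[0,0,0.4],"delta_rot":[0,0,0]},{"jaw":0.8,"slide":[0,0,0.4],"delta_rot":[0,0,0]},{"jaw":0.8,"slide":[0,0,0.4],"delta_rot":[0,0,0]},{"jaw":0.8,"slide":[0,0,0],"delta_rot":[0,0,0]},{"jaw":0.8,"slide":[0,0,0],"delta_rot":[0,0,0]}]'

```text
t: 20.05
tool_pos: [0.4858, -0.0911, 0.1228]
tool_rot: [0.008, 1.0, 0.0, 0.0]
wrist_force: [0.6, -0.2, 0.0]
opening: 0.0296
grasp_force: 25.4
```

Call:
move_arm --rows '[{"jaw":0.8,"slide":[0,0,0.3],"delta_rot":[0,0,0]},{"jaw":0.8,"slide":[0,0,0.3],"delta_rot":[0,0,0]},{"jaw":0.8,"slide":[0,0,0.3],"delta_rot":[0,0,0]},{"jaw":0.8,"slide":[0,0,0],"delta_rot":[0,0,0]},{"jaw":0.8,"slide":[0,0,0],"delta_rot":[0,0,0]}]'

```text
t: 20.55
tool_pos: [0.4857, -0.091, 0.1136]
tool_rot: [0.008, 1.0, 0.0, -0.0]
wrist_force: [-0.5, -0.0, -0.4]
opening: 0.0298
grasp_force: 25.4
```

Call:
move_arm --rows '[{"jaw":0.8,"slide":[0,0,0.3],"delta_rot":[0,0,0]},{"jaw":0.8,"slide":[0,0,0.3],"delta_rot":[0,0,0]},{"jaw":0.8,"slide":[0,0,0.3],"delta_rot":[0,0,0]},{"jaw":0.8,"slide":[0,0,0],"delta_rot":[0,0,0]},{"jaw":0.8,"slide":[0,0,0],"delta_rot":[0,0,0]}]'

```text
t: 21.05
tool_pos: [0.4857, -0.091, 0.1046]
tool_rot: [0.008, 1.0, 0.0, -0.0]
wrist_force: [-0.8, -0.4, -0.4]
opening: 0.0296
grasp_force: 25.4
```

Call:
move_arm --rows '[{"jaw":0.8,"slide":[0,0,0.4],"delta_rot":[0,0,0]},{"jaw":0.8,"slide":[0,0,0.4],"delta_rot":[0,0,0]},{"jaw":0.8,"slide":[0,0,0.3],"delta_rot":[0,0,0]},{"jaw":0.8,"slide":[0,0,0],"delta_rot":[0,0,0]},{"jaw":0.8,"slide":[0,0,0],"delta_rot":[0,0,0]}]'

```text
t: 21.55
tool_pos: [0.4857, -0.091, 0.0936]
tool_rot: [0.008, 1.0, 0.0, -0.0]
wrist_force: [-0.6, 0.8, -1.1]
opening: 0.0293
grasp_force: 25.4
```

Call:
move_arm --rows '[{"jaw":0.8,"slide":[0,0,0.1],"delta_rot":[0,0,0]},{"jaw":0.8,"slide":[0,0,0.1],"delta_rot":[0,0,0]},{"jaw":0.8,"slide":[0,0,0.05],"delta_rot":[0,0,0]},{"jaw":0.8,"slide":[0,0,0],"delta_rot":[0,0,0]},{"jaw":0.8,"slide":[0,0,0],"delta_rot":[0,0,0]}]'

```text
t: 22.05
tool_pos: [0.4859, -0.0911, 0.0913]
tool_rot: [0.008, 1.0, 0.0, 0.0]
wrist_force: [0.1, 0.1, -0.7]
opening: 0.0291
grasp_force: 25.4
```

Underside is near 66.4 mm with no contact force, so I'll continue in small steps.

Call:
move_arm --rows '[{"jaw":0.8,"slide":[0,0,0.05],"delta_rot":[0,0,0]},{"jaw":0.8,"slide":[0,0,0.05],"delta_rot":[0,0,0]},{"jaw":0.8,"slide":[0,0,0.05],"delta_rot":[0,0,0]},{"jaw":0.8,"slide":[0,0,0],"delta_rot":[0,0,0]},{"jaw":0.8,"slide":[0,0,0],"delta_rot":[0,0,0]}]'

```text
t: 22.55
tool_pos: [0.4858, -0.0911, 0.0898]
tool_rot: [0.008, 1.0, 0.0, -0.0]
wrist_force: [0.3, 0.1, -0.8]
opening: 0.0294
grasp_force: 25.4
```

Call:
move_arm --rows '[{"jaw":0.8,"slide":[0,0,0.05],"delta_rot":[0,0,0]},{"jaw":0.8,"slide":[0,0,0.05],"delta_rot":[0,0,0]},{"jaw":0.8,"slide":[0,0,0.05],"delta_rot":[0,0,0]},{"jaw":0.8,"slide":[0,0,0],"delta_rot":[0,0,0]},{"jaw":0.8,"slide":[0,0,0],"delta_rot":[0,0,0]}]'

```text
t: 23.05
tool_pos: [0.4858, -0.0911, 0.0883]
tool_rot: [0.008, 1.0, 0.0, -0.0]
wrist_force: [-0.1, -0.7, -0.1]
opening: 0.0292
grasp_force: 25.4
```

The underside is about 3.5 mm below the pin's top with no force, so the slot has found the pin.

Call:
move_arm --rows '[{"jaw":0.8,"slide":[0,0,0.1],"delta_rot":[0,0,0]},{"jaw":0.8,"slide":[0,0,0.1],"delta_rot":[0,0,0]},{"jaw":0.8,"slide":[0,0,0.1],"delta_rot":[0,0,0]},{"jaw":0.8,"slide":[0,0,0],"delta_rot":[0,0,0]},{"jaw":0.8,"slide":[0,0,0],"delta_rot":[0,0,0]}]'

```text
t: 23.55
tool_pos: [0.4858, -0.0911, 0.0852]
tool_rot: [0.008, 1.0, 0.0, -0.0]
wrist_force: [0.5, -0.4, -0.1]
opening: 0.0299
grasp_force: 25.4
```

Call:
move_arm --rows '[{"jaw":0.8,"slide":[0,0,0.08],"delta_rot":[0,0,0]},{"jaw":0.8,"slide":[0,0,0.06],"delta_rot":[0,0,0]},{"jaw":0.8,"slide":[0,0,0.04],"delta_rot":[0,0,0]},{"jaw":0.8,"slide":[0,0,0],"delta_rot":[0,0,0]},{"jaw":0.8,"slide":[0,0,0],"delta_rot":[0,0,0]}]'

```text
t: 24.05
tool_pos: [0.4858, -0.0911, 0.0835]
tool_rot: [0.008, 1.0, 0.0, -0.0]
wrist_force: [-0.3, -0.8, -0.6]
opening: 0.0296
grasp_force: 25.4
```

Underside is about 58.6 mm. I'll release it to drop the last millimetre or so, then lift and check.

Call:
move_arm --rows '[{"jaw":0.8,"slide":[0,0,0.05],"delta_rot":[0,0,0]},{"jaw":0.8,"slide":[0,0,0],"delta_rot":[0,0,0]},{"jaw":0.25,"slide":[0,0,0],"delta_rot":[0,0,0]},{"jaw":0.25,"slide":[0,0,0],"delta_rot":[0,0,0]},{"jaw":0.25,"slide":[0,0,0],"delta_rot":[0,0,0]}]'

```text
t: 24.55
tool_pos: [0.4859, -0.0911, 0.0831]
tool_rot: [0.008, 1.0, 0.0, 0.0]
wrist_force: [0.3, -0.7, -0.4]
opening: 0.0641
grasp_force: 0.0
```

Call:
move_arm --rows '[{"jaw":0.25,"slide":[0,0,-1],"delta_rot":[0,0,0]},{"jaw":0.25,"slide":[0,0,-3],"delta_rot":[0,0,0]},{"jaw":0.25,"slide":[0,0,-4],"delta_rot":[0,0,0]},{"jaw":0.25,"slide":[0,0,-4],"delta_rot":[0,0,0]},{"jaw":0.25,"slide":[0,0,0],"delta_rot":[0,0,0]}]'

```text
t: 25.05
tool_pos: [0.4891, -0.0922, 0.2094]
tool_rot: [0.008, 1.0, -0.002, 0.005]
wrist_force: [0.3, -0.9, 0.4]
opening: 0.0642
grasp_force: 0.0
```

Call:
move_arm --rows '[{"jaw":0.25,"slide":[0,0,0],"delta_rot":[0,0,0]},{"jaw":0.25,"slide":[0,0,0],"delta_rot":[0,0,0]},{"jaw":0.25,"slide":[0,0,0],"delta_rot":[0,0,0]},{"jaw":0.25,"slide":[0,0,0],"delta_rot":[0,0,0]},{"jaw":0.25,"slide":[0,0,0],"delta_rot":[0,0,0]}]'

```text
t: 25.55
tool_pos: [0.4854, -0.091, 0.2022]
tool_rot: [0.008, 1.0, 0.0, -0.001]
wrist_force: [0.1, -0.2, -0.7]
opening: 0.0639
grasp_force: 0.0
```

Run:
```python
from h import *
f,s=wrist('w10');W=world(f)
q=blob(W,(.4848,-.091),.024,.085,.098)
m=np.hypot(q[:,0]-.4848,q[:,1]+.091)>.009;q=q[m];A=np.c_[q[:,:2]-[.4848,-.091],np.ones(len(q))];print('tilt',np.linalg.lstsq(A,q[:,2],rcond=None)[0])
blob(W,(.4848,-.091),.0285,.052,.0615)
```

```text
t 25.55 pos [ 0.4854 -0.091   0.2022] yaw_y 1.554 F [ 0.1 -0.2 -0.7] open 0.06388509673615511
n 1385 circ [ 0.4849 -0.0917] 0.0227 z 0.0916 mean [ 0.4836 -0.0917  0.0915] rect [484.8 -91.9] [29.9 35. ] 89.6
tilt [ 0.02723355 -0.00391849  0.0914418 ]
n 1001 circ [ 0.4849 -0.0913] 0.0269 z 0.0575 mean [ 0.4766 -0.0903  0.0575] rect [481.5 -91. ] [52.4 45.8] 88.1
```

The bushing top is at 91.5 mm, so its underside is at about 57 mm: flat, centred and free of the gripper. Handing in.

```bash
python3 -c "
from cell import workorder
print(workorder.finish_job())"
```

```text
the job is handed in; nothing more can be done
None
```

The spacer, washer and bushing are all on the spindle and measured fully home (undersides about 26, 51 and 57 mm), the bystanders were never approached, and the job was handed in at about 25.6 s; no verdict came back.

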